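# Put the stainless tube fittings back in their bins and leave the black steel ones

### The job

Clear the loose stainless tube fittings off the welding bench into the tray of blue bins: the elbow, the reducer, the clamp ferrule and the end cap each go into the bin that already holds its own kind, down on the bin floor beside the stock, the elbow flat and the others standing the same way up as on the bench. Leave the two black mild-steel fittings where they are; they must not get in with the stainless.

Things in the scene. Friction and masses are not known exactly. Their poses are not given: they have to be found in the camera images.
- elbow: Bright stainless 90 degree tube elbow lying flat: round tube 28 mm thick, bent on a 42 mm centreline radius, open ends. Origin: underside, below the centreline at the middle of the bend, where fingers closing along x grip the 28 mm tube. +x points level to the outside of the bend along its line of symmetry; the ends are centred at x = -12, y = +30 and -30 mm; z up. 70 g.
- reducer: Bright stainless tube reducer standing on its wide end, 64 mm tall: 40 mm in diameter from 0 to 14 mm, tapering to 28 mm at 40 mm, then a straight open neck of 28 mm up to 64 mm, best gripped there. Origin: centre of the underside; z up; round, so its yaw means nothing. About 85 g.
- ferrule: Bright stainless clamp ferrule standing on its flange: flange 50.5 mm in diameter from 0 to 3 mm, its bevelled back up to 7.5 mm, then an open tube neck of 28 mm diameter up to 32 mm, gripped there. Origin: centre of the underside; z up; round, so its yaw means nothing. About 95 g.
- cap: Bright stainless tube end cap standing on its rim, closed dome up: straight skirt 40 mm in diameter up to 23 mm, shallow dome up to 34 mm; grip it by the skirt. Origin: centre of the underside; z up; round, so its yaw means nothing. About 65 g.
- black_elbow: To be left. Black mild-steel 90 degree tube elbow lying flat: round tube 28 mm thick, bent on a 42 mm centreline radius, open ends. Origin: underside, below the centreline at the middle of the bend, where fingers closing along x grip the 28 mm tube. +x points level to the outside of the bend along its line of symmetry; the ends are centred at x = -12, y = +30 and -30 mm; z up.
- black_reducer: Look-alike, to be left where it stands: black mild-steel tube reducer standing on its wide end, 64 mm tall: 40 mm in diameter from 0 to 14 mm, tapering to 28 mm at 40 mm, then a straight open neck of 28 mm up to 64 mm, best gripped there. Origin: centre of the underside; z up; round, so its yaw means nothing.
- bin_elbow: Blue open bin (fixed), one of four in a row in a low tray, holding two bright elbows stacked flat. Outside 156 (x) by 110 (y) by 33 mm, walls and floor 3 mm. Origin: centre of underside; z up. The stock is fixed at the +x end (away from the robot), in x above 29 mm, up to z = 59 mm; the floor from there to x = -75 mm is free, y = -52 to 52: its middle is near x = -28, y = 0.
- bin_reducer: Blue open bin (fixed), one of four in a row in a low tray, holding two bright reducers. Outside 156 (x) by 110 (y) by 33 mm, walls and floor 3 mm. Origin: centre of underside; z up. The stock is fixed at the +x end (away from the robot), in x above 31 mm, up to z = 67 mm; the floor from there to x = -75 mm is free, y = -52 to 52: its middle is near x = -28, y = 0.
- bin_ferrule: Blue open bin (fixed), one of four in a row in a low tray, holding two bright clamp ferrules. Outside 156 (x) by 110 (y) by 33 mm, walls and floor 3 mm. Origin: centre of underside; z up. The stock is fixed at the +x end (away from the robot), in x above 21 mm, up to z = 35 mm; the floor from there to x = -75 mm is free, y = -52 to 52: its middle is near x = -28, y = 0.
- bin_cap: Blue open bin (fixed), one of four in a row in a low tray, holding two bright domed end caps. Outside 156 (x) by 110 (y) by 33 mm, walls and floor 3 mm. Origin: centre of underside; z up. The stock is fixed at the +x end (away from the robot), in x above 29 mm, up to z = 37 mm; the floor from there to x = -75 mm is free, y = -52 to 52: its middle is near x = -28, y = 0.

How it is judged:
At the end, for the whole second after the job is handed in: Each stainless fitting rests still on the floor of its own kind's bin (origin within 73 mm along x, 50 mm along y of the bin's; underside -2 to 9 mm above the bin's underside), way up as on the bench within 0.12 rad. Both black fittings within 20 mm of where they were (x of elbow in the frame of bin_elbow between -0.073 and 0.073 m and y of elbow in the frame of bin_elbow between -0.05 and 0.05 m and z of elbow in the frame of bin_elbow between -0.002 and 0.009 m and angle between each of elbow, reducer, ferrule, cap's own z axis and vertical below 0.12 rad and linear speed of each of elbow, reducer, ferrule, cap below 0.01 m/s and x of reducer in the frame of bin_reducer between -0.073 and 0.073 m and y of reducer in the frame of bin_reducer between -0.05 and 0.05 m and z of reducer in the frame of bin_reducer between -0.002 and 0.009 m and x of ferrule in the frame of bin_ferrule between -0.073 and 0.073 m and y of ferrule in the frame of bin_ferrule between -0.05 and 0.05 m and z of ferrule in the frame of bin_ferrule between -0.002 and 0.009 m and x of cap in the frame of bin_cap between -0.073 and 0.073 m and y of cap in the frame of bin_cap between -0.05 and 0.05 m and z of cap in the frame of bin_cap between -0.002 and 0.009 m and distance of each of black_elbow, black_reducer from where it was at the start of the episode below 0.02 m); the robot touches nothing.
It fails at once if the black mild-steel elbow is moved more than 20 mm from where it lay (distance of black_elbow from where it was at the start of the episode above 0.02 m).
It fails at once if the black mild-steel reducer is moved more than 20 mm from where it lay (distance of black_reducer from where it was at the start of the episode above 0.02 m).
It also fails if it takes over 102 s, if anything falls off the work surface, if the arm or the gripper's body presses on something with over 40 N, if the wrist force passes 120 N, or if a joint passes its speed limit or range.

### The arm

A 7-joint arm with a two-finger parallel gripper is mounted at the origin on the work surface. World frame = base frame: x ahead of the robot, y to its left, z up, the work surface at z = 0. Lengths are in m, angles in rad, forces in N, time in s.
With the tool pointing down it reaches from about 0.4 to 0.85 m from the base axis. Payload 10.4 kg.
Tool frame: the origin (TCP) lies between the finger pads; the fingertips stand 19 mm ahead of it and the grasp point (between the pads) is the TCP; z points along the fingers, x is the direction in which the jaws open and shut, and the axes are right-handed (so a half turn about z gives the same grasp; the last joint's range is limited). The gripper opens to 87 mm and grips with 3 to 60 N. Pads are 19 mm wide; open, the fingers measure 117 mm over their backs; the gripper's body (75 mm by 190 mm) begins 51 mm behind the grasp point.
Start: joints at [1.129, 0.332, -0.065, 1.46, 0.022, 1.35, -0.088], TCP at [0.254, -0.571, 0.242] pointing down, gripper open.
Joint ranges: [-2.6, 2.6], [-0.5, 2.12], [-1.47, 1.34], [0.16, 2.42], [-1.27, 4.41], [0.06, 2.06], [-2.6, 2.6]. Speed limits (rad/s): [2.22, 2.22, 2.79, 2.79, 3.14, 3.14, 3.14].

### API

Orientations are given as a unit quaternion [x, y, z, w].
In Python, from bench import * gives the robot as it stands.
- The arm moves only by the tool step_arm, never from a script. Its argument "commands" is a list of rows, each a list of 6 numbers: the shift along the tool's x, y, z in m, then the turn, a rotation vector about the tool's x, y, z in rad. In form: [[tx, ty, tz, rx, ry, rz], ...]. A call has 1 to 12 rows; each row shifts and turns the commanded pose from where the row before left it, along the tool's axes as they then stand; what a row does not reach is not made up. A row lasts 1/10 s, in which the tool goes at most 50 mm and 8.59 degrees, less where a joint would pass 70% of its speed; a pose out of reach is approached as far as the arm can. A call with a gripper value outside its range is refused whole. "gripper" is the opening, from 0 (shut) to 1 (fully open), set as the call begins (left out, the last holds). The fingers move at their own pace and stop on an object; "grip_force" is the grip in N (left out, the last holds). Time passes only in rows, so rows that do not move let the fingers close. It gives the time, the measured TCP pose, the force and the opening at its end, in the units of the state.
- read_state(): the state, without advancing time (a new reading comes with each control period).
- camera(name): name is "scene" or "top" or "wrist"; returns the picture (400x640x3 uint8, red, green, blue); there is no depth.
- get_calibration(name): a dict with "fx", "fy", "cx", "cy" (pixels), "k1" (the pictures are not rectified: a ray, as slopes to the right and down, at radius r is drawn at 1 + k1 r^2 times it, then the intrinsics apply), "R" (3x3) and "t" (3): a world point X has camera coordinates R X + t. Camera axes: x right, y down, z forward; pixel columns grow to the right and rows downward; lengths in m; the calibration is good to about 2 mm. A picture is of the moment at which its call begins: read the wrist's pose just before it. get_calibration takes no time and is no camera call; for the wrist camera it gives the pose at the moment of the call.
- close_job(): hands the job in, once; it reports no verdict.
The state is a dict: "time": time; "joint_positions": joint angles; "joint_vel": joint speeds; "joint_torque": joint torques, N m; "ee_pos": TCP position; "eef_rot": TCP orientation; "ft_force": force on the tool from outside, world axes, zero at the start; "torque": the same for the moment, N m; "width": finger opening in m.
Only numpy, scipy, OpenCV 4.12 (cv2) and the standard library are available. Lean on these libraries where they do the work, as an engineer would, in place of code of your own. Each camera call takes 0.05 s, during which the arm holds its last target. There are 200 camera calls.

## Working session

There is one attempt and no reset: what is moved stays moved. The work goes in short steps, Python scripts to look and compute and a tool call to move; the robot and the scene stay as the last step left them, time stands still between calls to the robot, and variables do not carry over. Pictures are saved under pics/ and viewed, on a budget of 14 in all, crops included, one or two more only if the job needs it, and the job is handed in when it is done.

Besides the shell and the picture viewer there is one more tool, called by a JSON object that holds its "fn" and its "kwargs", one argument or row to a line. step_arm: Moves the arm, as the interface text tells. Its arguments: {"type":"object","properties":{"commands":{"type":"array","items":{"type":"array","items":{"type":"number"}}},"gripper":{"type":"number"},"grip_force":{"type":"number"}},"required":["commands"]}

```bash
mkdir -p pics; ls; python3 - <<'E'
from bench import *
import cv2
s=read_state();print(s['time'],s['ee_pos'],s['eef_rot'],s['width'])
for n in("top","scene"):
    cv2.imwrite(f"pics/{n}0.png",camera(n)[:,:,::-1]);print(n,get_calibration(n))
E
```

```text
pics
0.0 [ 0.25399979 -0.57068626  0.24076941] [ 8.38643473e-01 -5.44680312e-01 -5.98978164e-04 -3.51260630e-04] 0.08724483155690622
top {'fx': 366.8033601897078, 'fy': 366.8033601897078, 'cx': 322.71284208091, 'cy': 201.40714036415173, 'k1': -0.06071662137426023, 'R': array([[ 5.68374101e-04, -9.99948058e-01, -1.01763613e-02],
       [-9.95858585e-01,  3.59183027e-04, -9.09150702e-02],
       [ 9.09140030e-02,  1.01858905e-02, -9.95806654e-01]]), 't': array([0.00191816, 0.53944395, 0.87744105])}
scene {'fx': 461.86556384206955, 'fy': 461.86556384206955, 'cx': 317.9888391004169, 'cy': 197.3738880096189, 'k1': -0.06471377010018081, 'R': array([[ 0.41261353,  0.9108926 , -0.00497445],
       [ 0.69108901, -0.31659581, -0.64974077],
       [-0.59341895,  0.26465404, -0.76013958]]), 't': array([-0.19670698, -0.35565   ,  1.60615049])}
```

View pics/top0.png

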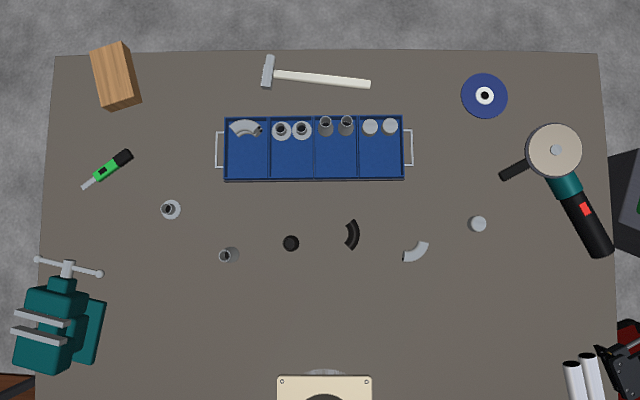

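View pics/scene0.png

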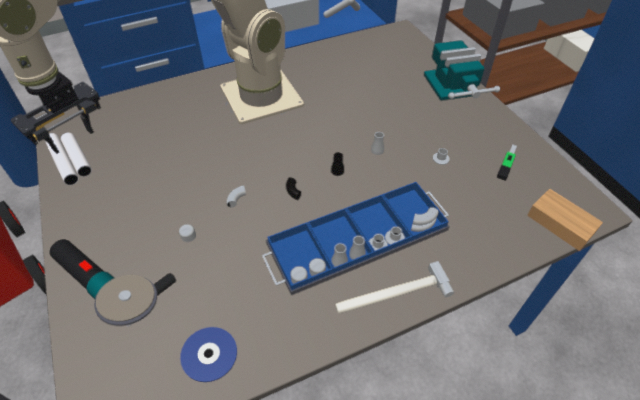

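Top view: ferrule at (171,209), stainless reducer (229,255), black reducer (291,243), black elbow (352,235), stainless elbow (414,251), cap (478,224). The bins run left to right elbow, ferrule, reducer, cap, from u≈225 to 404, v≈116 to 180. I'll zoom in on the pieces and write the helpers.

```bash
cat > h.py <<'E'
from bench import *
import cv2, numpy as np
from scipy.spatial.transform import Rotation as Ro
def K(c): return np.array([[c['fx'],0,c['cx']],[0,c['fy'],c['cy']],[0,0,1.]]), np.array([c['k1'],0,0,0,0.])
def pix2w(c,uv,z):
    k,d=K(c); n=cv2.undistortPoints(np.array(uv,float).reshape(-1,1,2),k,d).reshape(-1,2)
    R=c['R'];o=-R.T@c['t']; r=np.c_[n,np.ones(len(n))]@R
    return o+r*((np.resize(z,len(n))-o[2])/r[:,2])[:,None]
def w2pix(c,X):
    k,d=K(c); return cv2.projectPoints(np.array(X,float).reshape(-1,1,3),cv2.Rodrigues(c['R'])[0],c['t'],k,d)[0].reshape(-1,2)
def tool(target,yaw_jaw=None):
    """shift in tool axes to world target; and tool z turn to set the jaw (tool x) direction"""
    s=read_state();R=Ro.from_quat(s['eef_rot'])
    out=R.inv().apply(np.array(target)-s['ee_pos'])
    x=R.as_matrix()[:,0]; return out, np.degrees(np.arctan2(x[1],x[0]))
E
python3 - <<'E'
from h import *
c=get_calibration("top")
N=dict(ferrule=(171,209,.03),reducer=(226,257,.064),bred=(291,243,.05),bel=(352,235,.014),elbow=(414,251,.014),cap=(478,224,.03))
for n,(u,v,z) in N.items(): print(n,pix2w(c,[(u,v)],z).round(3))
print(pix2w(c,[(225,116),(404,116),(404,180),(225,180),(270,117),(314,117),(358,117)],.033).round(3))
im=cv2.imread("pics/top0.png")
cv2.imwrite("pics/c1.png",cv2.resize(im[195:275,150:310],None,fx=5,fy=5,interpolation=cv2.INTER_CUBIC))
cv2.imwrite("pics/c2.png",cv2.resize(im[200:280,340:500],None,fx=5,fy=5,interpolation=cv2.INTER_CUBIC))
a=np.vstack([cv2.imread("pics/c2.png")[:350],0*im[:2,:1].repeat(800,1),])
b=cv2.resize(im[110:187,210:420],(800,293),interpolation=cv2.INTER_CUBIC)
cv2.imwrite("pics/c3.png",np.vstack([cv2.resize(im[195:275,150:500],(800,183),interpolation=cv2.INTER_CUBIC),b]))
E
```

```text
ferrule [[0.52  0.378 0.03 ]]
reducer [[0.405 0.228 0.064]]
bred [[0.438 0.077 0.05 ]]
bel [[ 0.457 -0.07   0.014]]
elbow [[ 0.418 -0.223  0.014]]
cap [[ 0.483 -0.378  0.03 ]]
[[ 0.755  0.248  0.033]
 [ 0.753 -0.201  0.033]
 [ 0.591 -0.197  0.033]
 [ 0.592  0.243  0.033]
 [ 0.751  0.134  0.033]
 [ 0.75   0.024  0.033]
 [ 0.75  -0.086  0.033]]
```

View pics/c2.png

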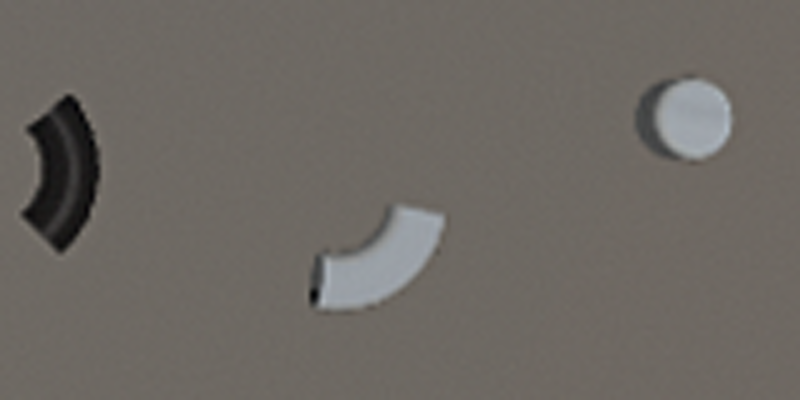

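View pics/c1.png

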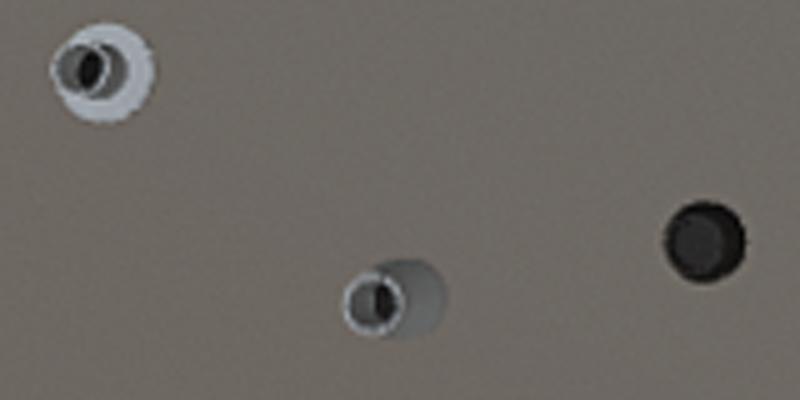

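Crops: cap dome centre at (478.8,223.8). The elbow's ends are at about (424,242) and (403.6,251.2), and its bend middle is at about (417,253.4), opening up-left. Ferrule flange centre (170.8,209.6), reducer rim (224.8,255.6).

```bash
python3 - <<'E'
from h import *
c=get_calibration("top")
print(pix2w(c,[(478.8,223.8),(417,253.4),(424,242),(403.6,251.2),(170.8,209.6),(224.8,255.6),(231,254.8)],[.025,.014,.014,.014,.003,.064,.01]).round(4))
print(tool([.482,-.378,.15]))
E
```

```text
[[ 0.4839 -0.3823  0.025 ]
 [ 0.4117 -0.2302  0.014 ]
 [ 0.4397 -0.2481  0.014 ]
 [ 0.4172 -0.1972  0.014 ]
 [ 0.5206  0.3897  0.003 ]
 [ 0.4086  0.2306  0.064 ]
 [ 0.4076  0.23    0.01  ]]
(array([-0.08322573, -0.28664725,  0.09090209]), np.float64(-66.0039777787385))
```

{"fn": "step_arm", "kwargs": {
  "commands": [
    [0,0,0,0,0,0.14],
    [0,0,0,0,0,0.14],
    [0,0,0,0,0,0.139],
    [-0.027,-0.033,0.012,0,0,0],
    [-0.027,-0.033,0.012,0,0,0],
    [-0.027,-0.033,0.012,0,0,0],
    [-0.027,-0.033,0.012,0,0,0],
    [-0.027,-0.033,0.012,0,0,0],
    [-0.027,-0.033,0.012,0,0,0],
    [-0.027,-0.032,0.014,0,0,0],
    [0,0,0,0,0,0]
  ],
  "gripper": 1
}}

```text
time: 1.2
ee_pos: [0.4885, -0.3751, 0.153]
eef_rot: [0.71, -0.704, -0.002, -0.002]
ft_force: [-0.2, 0.6, -0.4]
width: 0.0871
```

```bash
python3 - <<'E'
from h import *
s=read_state();print(s['time'],s['ee_pos'].round(4),tool([.484,-.382,.1]))
c=get_calibration("wrist");im=camera("wrist")[:,:,::-1].copy()
print(w2pix(c,[[.484,-.382,.034],s['ee_pos']]))
cv2.imwrite("pics/w1.png",im)
E
```

```text
1.2 [ 0.4885 -0.3751  0.153 ] (array([0.00717294, 0.00453168, 0.0530082 ]), np.float64(-89.47645017672502))
[[329.09115791 206.39117238]
 [321.33888331 262.6863911 ]]
```

View pics/w1.png

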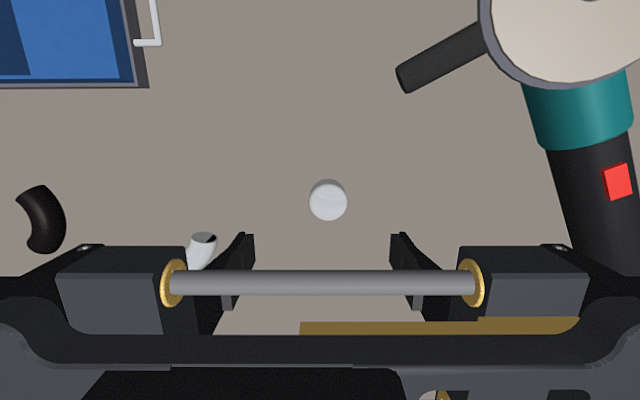

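The wrist view shows the cap at (328,201), about 5 px from the prediction. The gripper straddles it.

```bash
python3 - <<'E'
from h import *
c=get_calibration("wrist")
p=pix2w(c,[(328,200.5)],.029)[0];print(p,tool([p[0],p[1],.022]))
for z in(.033,.04,.05):print(z,pix2w(c,[(137,84)],z),pix2w(get_calibration("top"),[(404,180)],z))
E
```

```text
[ 0.48583851 -0.38460843  0.029     ] (array([0.0065246 , 0.00020974, 0.13197048]), np.float64(-89.67106472141616))
0.033 [[ 0.59386491 -0.21421861  0.033     ]] [[ 0.59130094 -0.19736596  0.033     ]]
0.04 [[ 0.59314837 -0.21858495  0.04      ]] [[ 0.59024787 -0.19587008  0.04      ]]
0.05 [[ 0.59212474 -0.22482256  0.05      ]] [[ 0.58874348 -0.19373312  0.05      ]]
```

{"fn": "step_arm", "kwargs": {
  "commands": [
    [0.007,0,0.02,0,0,0],
    [0,0,0.03,0,0,0],
    [0,0,0.03,0,0,0],
    [0,0,0.025,0,0,0],
    [0,0,0.015,0,0,0],
    [0,0,0.01,0,0,0],
    [0,0,0,0,0,0],
    [0,0,0,0,0,0]
  ]
}}

```text
time: 2.05
ee_pos: [0.4846, -0.3897, 0.0266]
eef_rot: [-0.707, 0.707, -0.001, 0.0]
ft_force: [0.0, -0.7, 0.8]
width: 0.0867
```

{"fn": "step_arm", "kwargs": {
  "commands": [
    [0,0,0,0,0,0],
    [0,0,0,0,0,0],
    [0,0,0,0,0,0],
    [0,0,0,0,0,0],
    [0,0,0,0,0,0],
    [0,0,0,0,0,0],
    [0,0,0,0,0,0],
    [0,0,0,0,0,0]
  ],
  "gripper": 0,
  "grip_force": 20
}}

```text
time: 2.85
ee_pos: [0.4843, -0.389, 0.0256]
eef_rot: [-0.707, 0.707, -0.0, 0.0]
ft_force: [-0.4, 0.9, 0.5]
width: 0.0386
```

{"fn": "step_arm", "kwargs": {
  "commands": [
    [0,0,-0.02,0,0,0],
    [0,0,-0.04,0,0,0],
    [0,0,-0.04,0,0,0],
    [-0.03,-0.02,-0.02,0,0,0],
    [-0.036,-0.023,0,0,0,0],
    [-0.036,-0.023,0,0,0,0],
    [-0.036,-0.023,0,0,0,0],
    [-0.036,-0.023,0,0,0,0],
    [-0.036,-0.023,0,0,0,0],
    [-0.036,-0.023,0,0,0,0],
    [0,0,0,0,0,0],
    [0,0,0,0,0,0]
  ]
}}

```text
time: 4.05
ee_pos: [0.6425, -0.1418, 0.1452]
eef_rot: [0.708, -0.706, -0.0, 0.0]
ft_force: [-0.7, -1.1, -0.6]
width: 0.0387
```

```bash
python3 - <<'E'
from h import *
s=read_state();print(s['time'],s['ee_pos'].round(4),s['width'],s['ft_force'],tool([.645,-.14,.1]))
c=get_calibration("wrist");im=camera("wrist")[:,:,::-1].copy()
print(w2pix(c,[[.645,-.14,.006],[.594,-.085,.033],[.594,-.195,.033]]))
cv2.imwrite("pics/w2.png",im)
E
```

```text
4.05 [ 0.6425 -0.1418  0.1452] 0.038711929930422447 [-0.70965229 -1.13067274 -0.55455625] (array([-0.0017654 , -0.0025078 ,  0.04517694]), np.float64(-89.87262748546159))
[[319.9019702  194.13222023]
 [265.59668684 249.57208876]
 [373.90984384 249.72287043]]
```

View pics/w2.png

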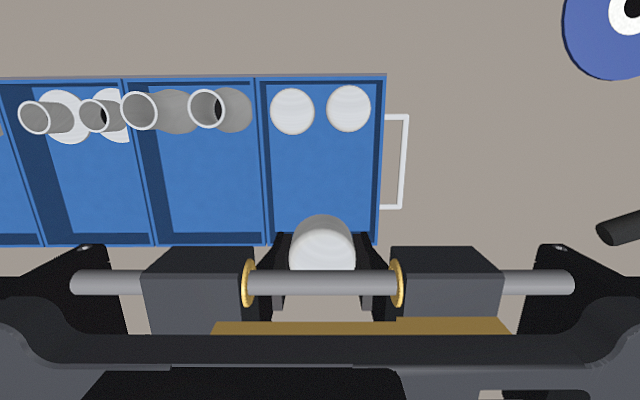

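The cap is held upright over its bin. The rim corners are at about (257,77), (385,75), (377,244) and (270,246), and the next divider is at far (123,78).

```bash
python3 - <<'E'
from h import *
c=get_calibration("wrist")
for z in(.033,.04):print(z,pix2w(c,[(257,77),(385,75),(378,244),(268,246),(123,78),(154,245),(41,246)],z).round(4).tolist())
E
```

```text
0.033 [[0.7549, -0.0892, 0.033], [0.7564, -0.1975, 0.033], [0.5996, -0.2006, 0.033], [0.5976, -0.0895, 0.033], [0.7545, 0.0249, 0.033], [0.5987, 0.026, 0.033], [0.5975, 0.1419, 0.033]]
0.04 [[0.754, -0.0907, 0.04], [0.7554, -0.196, 0.04], [0.603, -0.1991, 0.04], [0.601, -0.091, 0.04], [0.7537, 0.0203, 0.04], [0.6021, 0.0213, 0.04], [0.601, 0.1341, 0.04]]
```

{"fn": "step_arm", "kwargs": {
  "commands": [
    [0.002,-0.005,0.02,0,0,0],
    [0,0,0.03,0,0,0],
    [0,0,0.03,0,0,0],
    [0,0,0.015,0,0,0],
    [0,0,0.01,0,0,0],
    [0,0,0.006,0,0,0],
    [0,0,0,0,0,0],
    [0,0,0,0,0,0]
  ]
}}

```text
time: 4.9
ee_pos: [0.648, -0.1453, 0.0357]
eef_rot: [-0.707, 0.707, -0.001, 0.0]
ft_force: [-0.5, -0.2, -0.7]
width: 0.0384
```

{"fn": "step_arm", "kwargs": {
  "commands": [
    [0,0,0.003,0,0,0],
    [0,0,0.003,0,0,0],
    [0,0,0,0,0,0],
    [0,0,0,0,0,0]
  ]
}}

```text
time: 5.3
ee_pos: [0.6484, -0.1452, 0.0309]
eef_rot: [-0.707, 0.707, -0.001, 0.001]
ft_force: [-4.3, 0.7, 12.4]
width: 0.0387
```

{"fn": "step_arm", "kwargs": {
  "commands": [
    [0,0,0,0,0,0],
    [0,0,0,0,0,0],
    [0,0,0,0,0,0],
    [0,0,0,0,0,0],
    [0,0,-0.02,0,0,0],
    [0,0,-0.03,0,0,0],
    [0,0,-0.04,0,0,0],
    [0,0,-0.04,0,0,0],
    [0,0,0,0,0,0]
  ],
  "gripper": 0.65
}}

```text
time: 6.2
ee_pos: [0.6502, -0.1454, 0.1652]
eef_rot: [-0.707, 0.707, -0.004, 0.003]
ft_force: [0.4, -0.8, 0.0]
width: 0.0565
```

{"fn": "step_arm", "kwargs": {
  "commands": [
    [0.014,0.039,0,0,0,0],
    [0.014,0.039,0,0,0,0],
    [0.014,0.039,0,0,0,0],
    [0.014,0.039,0,0,0,0],
    [0.014,0.039,0,0,0,0],
    [0.013,0.039,0,0,0,0],
    [0,0,0,0,0,0],
    [0,0,0,0,0,0],
    [0,0,0,0,0,0]
  ],
  "gripper": 0.8
}}

```text
time: 7.1
ee_pos: [0.4141, -0.2276, 0.1586]
eef_rot: [0.707, -0.707, 0.0, -0.0]
ft_force: [1.1, -0.4, 0.6]
width: 0.0695
```

```bash
python3 - <<'E'
from h import *
s=read_state();print(s['time'],s['ee_pos'].round(4),s['eef_rot'],s['width'])
c=get_calibration("wrist");im=camera("wrist")[:,:,::-1].copy()
print(w2pix(c,[[.415,-.229,.014],[.4397,-.2481,.014],[.4172,-.1972,.014]]))
cv2.imwrite("pics/w3.png",im)
E
```

```text
7.1 [ 0.4141 -0.2276  0.1586] [ 7.07399044e-01 -7.06814331e-01  2.13221911e-04 -2.22691594e-04] 0.0695348208302203
[[322.90612838 194.35206429]
 [341.1328021  171.66245752]
 [293.27174    192.37701853]]
```

View pics/w3.png

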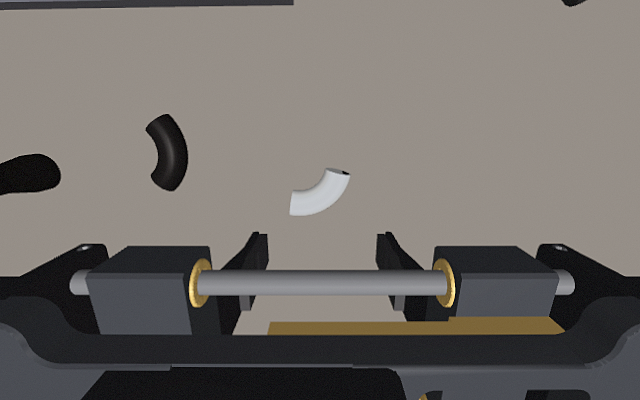

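The elbow is centred at about (321,196), with its ends at (337,171) and (291,203). The black elbow is well clear at (167,152).

```bash
python3 - <<'E'
from h import *
c=get_calibration("wrist")
p=pix2w(c,[(321,197),(337.5,172),(291.5,203)],.014);e=p[1]-p[2]
n=np.array([-abs(e[1]),-abs(e[0])])/np.hypot(*e[:2]);m=(p[1]+p[2])[:2]/2+.012*n
print(p.round(4),np.hypot(*e[:2]),np.degrees(np.arctan2(n[1],n[0])),m)
im=camera("wrist")[160:230,260:380].astype(int);ys,xs=np.where(im.min(2)>165);print(len(xs))
q=pix2w(c,np.c_[xs+260,ys+160],.02);print(q[:,:2].mean(0),np.degrees(np.arctan2(*np.linalg.svd(q[:,:2]-q[:,:2].mean(0),full_matrices=False)[2][1][::-1])))
print(tool([*m,.1]))
E
```

```text
[[ 0.4122 -0.2268  0.014 ]
 [ 0.4395 -0.2441  0.014 ]
 [ 0.4054 -0.1948  0.014 ]] 0.05997522677939712 -145.35723064300416 [ 0.41253793 -0.22626556]
1445
[ 0.41553147 -0.22457364] -147.25369771408177
(array([-0.00109845,  0.00164605,  0.05840376]), np.float64(-89.91155826775643))
```

{"fn": "step_arm", "kwargs": {
  "commands": [
    [-0.001,0.002,0,0,0,0.14],
    [0,0,0,0,0,0.14],
    [0,0,0,0,0,0.14],
    [0,0,0,0,0,0.14],
    [0,0,0.01,0,0,0.14],
    [0,0,0.02,0,0,0.14],
    [0,0,0.03,0,0,0.138],
    [0,0,0.02,0,0,0],
    [0,0,0,0,0,0],
    [0,0,0,0,0,0]
  ]
}}

```text
time: 8.2
ee_pos: [0.4118, -0.2267, 0.0789]
eef_rot: [-0.293, 0.956, 0.0, -0.0]
ft_force: [0.8, -0.1, -0.5]
width: 0.0695
```

```bash
python3 - <<'E'
from h import *
s=read_state();print(s['time'],s['ee_pos'].round(4),s['eef_rot'],s['width'],s['joint_positions'].round(2))
print(tool([.412,-.2263,.022]))
E
```

```text
8.2 [ 0.4118 -0.2267  0.0789] [-2.92725507e-01  9.56196497e-01  1.81720005e-04 -5.34020623e-05] 0.06954058376536713 [ 0.57  0.17 -0.17  2.03  0.04  0.94 -2.17]
(array([-0.00036293,  0.00022844,  0.05685251]), np.float64(-145.95760182380695))
```

{"fn": "step_arm", "kwargs": {
  "commands": [
    [0,0,0.02,0,0,0],
    [0,0,0.02,0,0,0],
    [0,0,0.01,0,0,0],
    [0,0,0.005,0,0,0],
    [0,0,0,0,0,0],
    [0,0,0,0,0,0]
  ]
}}

```text
time: 8.8
ee_pos: [0.4119, -0.2273, 0.0244]
eef_rot: [-0.292, 0.956, -0.0, 0.0]
ft_force: [-0.4, -0.4, 0.3]
width: 0.0694
```

{"fn": "step_arm", "kwargs": {
  "commands": [
    [0,0,0,0,0,0],
    [0,0,0,0,0,0],
    [0,0,0,0,0,0],
    [0,0,0,0,0,0],
    [0,0,0,0,0,0],
    [0,0,0,0,0,0],
    [0,0,0,0,0,0]
  ],
  "gripper": 0,
  "grip_force": 25
}}

```text
time: 9.5
ee_pos: [0.4113, -0.227, 0.0236]
eef_rot: [-0.292, 0.956, -0.0, 0.0]
ft_force: [0.6, 0.6, 1.5]
width: 0.0283
```

{"fn": "step_arm", "kwargs": {
  "commands": [
    [0,0,-0.03,0,0,0],
    [0,0,-0.04,0,0,0],
    [0,0,-0.04,0,0,0],
    [0,0,-0.03,0,0,-0.14],
    [0,0,0,0,0,-0.14],
    [0,0,0,0,0,-0.14],
    [0,0,0,0,0,-0.14],
    [0,0,0,0,0,-0.14],
    [0,0,0,0,0,-0.14],
    [0,0,0,0,0,-0.137],
    [0,0,0,0,0,0],
    [0,0,0,0,0,0]
  ]
}}

```text
time: 10.7
ee_pos: [0.4111, -0.227, 0.1634]
eef_rot: [-0.705, 0.709, 0.0, -0.0]
ft_force: [0.1, 0.2, -1.8]
width: 0.0284
```

{"fn": "step_arm", "kwargs": {
  "commands": [
    [-0.042,-0.024,0,0,0,0],
    [-0.042,-0.024,0,0,0,0],
    [-0.042,-0.024,0,0,0,0],
    [-0.042,-0.024,0,0,0,0],
    [-0.042,-0.024,0,0,0,0],
    [-0.042,-0.024,0,0,0,0],
    [-0.042,-0.024,0,0,0,0],
    [-0.042,-0.024,0,0,0,0],
    [-0.042,-0.024,0,0,0,0],
    [-0.039,-0.025,0,0,0,0],
    [0,0,0,0,0,0],
    [0,0,0,0,0,0]
  ]
}}

```text
time: 11.9
ee_pos: [0.6525, 0.1909, 0.1625]
eef_rot: [-0.706, 0.708, 0.001, -0.001]
ft_force: [0.3, -1.0, -1.4]
width: 0.0281
```

```bash
python3 - <<'E'
from h import *
s=read_state();print(s['time'],s['ee_pos'].round(4),s['width'],s['joint_positions'].round(2),tool([.653,.188,.1]))
c=get_calibration("wrist");im=camera("wrist")[:,:,::-1].copy()
cv2.imwrite("pics/w4.png",im)
E
```

```text
11.9 [0.6525 0.1909 0.1625] 0.028148150751267316 [-0.03  0.54 -0.46  1.38  0.24  1.28 -2.08] (array([ 0.00291068, -0.00063282,  0.06247171]), np.float64(-90.13134250002594))
```

View pics/w4.png

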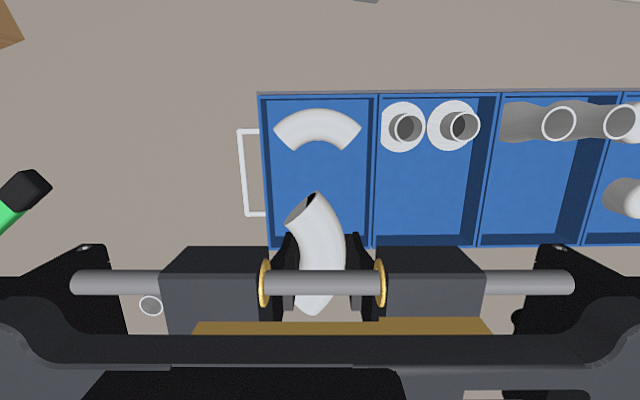

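The elbow is held flat over its bin. The bin rim's far corners are (259,94) and (377,94), and the near ones are about (268,247) and (372,247).

```bash
python3 - <<'E'
from h import *
print(pix2w(get_calibration("wrist"),[(259,94),(377,94),(268,247),(372,247),(500,94),(480,247)],.034).round(4).tolist())
E
```

```text
[[0.7534, 0.246, 0.034], [0.7529, 0.1378, 0.034], [0.599, 0.2472, 0.034], [0.5984, 0.1349, 0.034], [0.7527, 0.0246, 0.034], [0.5978, 0.018, 0.034]]
```

{"fn": "step_arm", "kwargs": {
  "commands": [
    [0.003,0,0.02,0,0,0],
    [0,0,0.035,0,0,0],
    [0,0,0.035,0,0,0],
    [0,0,0.02,0,0,0],
    [0,0,0.012,0,0,0],
    [0,0,0.006,0,0,0],
    [0,0,0.003,0,0,0],
    [0,0,0,0,0,0],
    [0,0,0,0,0,0]
  ]
}}

```text
time: 12.85
ee_pos: [0.6534, 0.1868, 0.0337]
eef_rot: [-0.707, 0.708, -0.0, 0.001]
ft_force: [0.8, -0.5, -0.9]
width: 0.0282
```

{"fn": "step_arm", "kwargs": {
  "commands": [
    [0,0,0.003,0,0,0],
    [0,0,0.002,0,0,0],
    [0,0,0,0,0,0],
    [0,0,0,0,0,0]
  ]
}}

```text
time: 13.25
ee_pos: [0.6535, 0.1869, 0.0295]
eef_rot: [-0.707, 0.708, -0.001, 0.001]
ft_force: [-4.1, -2.3, 12.9]
width: 0.0279
```

{"fn": "step_arm", "kwargs": {
  "commands": [
    [0,0,0,0,0,0],
    [0,0,0,0,0,0],
    [0,0,0,0,0,0],
    [0,0,0,0,0,0],
    [0,0,0,0,0,0],
    [0,0,-0.02,0,0,0],
    [0,0,-0.03,0,0,0],
    [0,0,-0.04,0,0,0],
    [0,0,-0.05,0,0,0],
    [0,0,0,0,0,0]
  ],
  "gripper": 0.6
}}

```text
time: 14.25
ee_pos: [0.6559, 0.1882, 0.1756]
eef_rot: [-0.707, 0.708, -0.003, 0.005]
ft_force: [1.0, 0.2, 0.3]
width: 0.0519
```

{"fn": "step_arm", "kwargs": {
  "commands": [
    [-0.007,0.041,0,0,0,0],
    [-0.007,0.041,0,0,0,0],
    [-0.007,0.041,0,0,0,0],
    [-0.007,0.041,0,0,0,0],
    [-0.007,0.041,0,0,0,0],
    [-0.007,0.041,0,0,0,0],
    [0,0,0,0,0,0],
    [0,0,0,0,0,0],
    [0,0,0,0,0,0]
  ],
  "gripper": 0.8
}}

```text
time: 15.15
ee_pos: [0.4077, 0.2287, 0.1677]
eef_rot: [-0.706, 0.708, -0.0, 0.0]
ft_force: [0.7, -0.1, -0.1]
width: 0.0696
```

```bash
python3 - <<'E'
from h import *
s=read_state();print(s['time'],s['ee_pos'].round(4),s['width'],s['joint_positions'].round(2))
c=get_calibration("wrist");im=camera("wrist")[:,:,::-1].copy()
print(w2pix(c,[[.408,.23,.064],[.408,.23,0]]))
cv2.imwrite("pics/w5.png",im)
E
```

```text
15.15 [0.4077 0.2287 0.1677] 0.06955931119521173 [-0.03  0.08 -0.6   1.93  0.05  1.14 -2.22]
[[320.17948532 206.67911384]
 [320.49787929 189.54868222]]
```

View pics/w5.png

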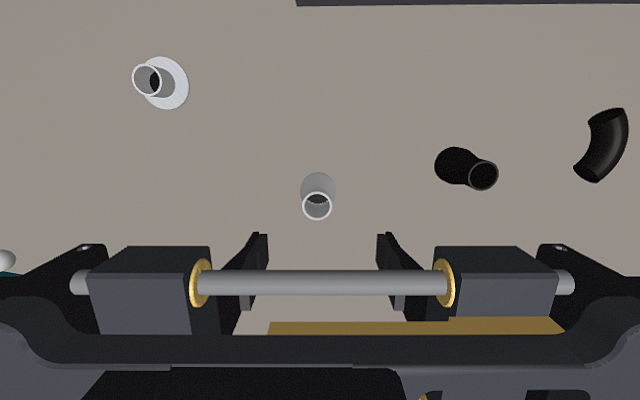

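The reducer's rim is at (317,206) against a prediction of (320,207), so it needs about +2 mm in y. The ferrule's flange is near (163,83).

```bash
python3 - <<'E'
from h import *
c=get_calibration("wrist");print(pix2w(c,[(317,206),(318,189),(163.5,83),(146.5,79)],[.064,.005,.003,.032]).round(4))
E
```

```text
[[0.4087 0.233  0.064 ]
 [0.4099 0.2328 0.005 ]
 [0.5225 0.391  0.003 ]
 [0.5228 0.3909 0.032 ]]
```

{"fn": "step_arm", "kwargs": {
  "commands": [
    [-0.003,0,0.02,0,0,0],
    [0,0,0.03,0,0,0],
    [0,0,0.03,0,0,0],
    [0,0,0.02,0,0,0],
    [0,0,0.012,0,0,0],
    [0,0,0.004,0,0,0],
    [0,0,0,0,0,0],
    [0,0,0,0,0,0]
  ]
}}

```text
time: 16.0
ee_pos: [0.4075, 0.2323, 0.0524]
eef_rot: [-0.707, 0.708, -0.0, 0.001]
ft_force: [-0.7, -0.1, 0.7]
width: 0.0696
```

{"fn": "step_arm", "kwargs": {
  "commands": [
    [0,0,0,0,0,0],
    [0,0,0,0,0,0],
    [0,0,0,0,0,0],
    [0,0,0,0,0,0],
    [0,0,0,0,0,0],
    [0,0,0,0,0,0],
    [0,0,0,0,0,0]
  ],
  "gripper": 0,
  "grip_force": 25
}}

```text
time: 16.7
ee_pos: [0.4067, 0.2319, 0.0515]
eef_rot: [-0.707, 0.708, -0.0, -0.0]
ft_force: [-0.9, -0.1, -1.4]
width: 0.0289
```

{"fn": "step_arm", "kwargs": {
  "commands": [
    [0,0,-0.03,0,0,0],
    [0,0,-0.05,0,0,0],
    [0,0,-0.05,0,0,0],
    [0.033,-0.03,0,0,0,0],
    [0.033,-0.03,0,0,0,0],
    [0.033,-0.03,0,0,0,0],
    [0.033,-0.03,0,0,0,0],
    [0.033,-0.03,0,0,0,0],
    [0.033,-0.03,0,0,0,0],
    [0.033,-0.03,0,0,0,0],
    [0.034,-0.03,0,0,0,0],
    [0,0,0,0,0,0]
  ]
}}

```text
time: 17.9
ee_pos: [0.6485, -0.0406, 0.18]
eef_rot: [-0.704, 0.71, -0.001, -0.001]
ft_force: [0.0, 0.4, -2.1]
width: 0.0289
```

{"fn": "step_arm", "kwargs": {
  "commands": [
    [0,0,0.02,0,0,0],
    [0,0,0.035,0,0,0],
    [0,0,0.035,0,0,0],
    [0,0,0.015,0,0,0],
    [0,0,0,0,0,0],
    [0,0,0,0,0,0]
  ]
}}

```text
time: 18.5
ee_pos: [0.6472, -0.0331, 0.0779]
eef_rot: [-0.707, 0.707, -0.0, 0.0]
ft_force: [-0.3, 1.0, 0.4]
width: 0.0292
```

{"fn": "step_arm", "kwargs": {
  "commands": [
    [0,0,0.01,0,0,0],
    [0,0,0.006,0,0,0],
    [0,0,0.004,0,0,0],
    [0,0,0.002,0,0,0],
    [0,0,0,0,0,0],
    [0,0,0,0,0,0]
  ]
}}

```text
time: 19.1
ee_pos: [0.6471, -0.0334, 0.0573]
eef_rot: [-0.707, 0.708, -0.001, 0.0]
ft_force: [-10.0, -0.0, 20.5]
width: 0.0289
```

{"fn": "step_arm", "kwargs": {
  "commands": [
    [0,0,-0.001,0,0,0],
    [0,0,0,0,0,0]
  ]
}}

```text
time: 19.3
ee_pos: [0.6469, -0.0334, 0.0574]
eef_rot: [-0.707, 0.708, -0.001, 0.0]
ft_force: [-6.9, -0.6, 12.8]
width: 0.0292
```

{"fn": "step_arm", "kwargs": {
  "commands": [
    [0,0,0,0,0,0],
    [0,0,0,0,0,0],
    [0,0,0,0,0,0],
    [0,0,0,0,0,0],
    [0,0,0,0,0,0],
    [0,0,-0.02,0,0,0],
    [0,0,-0.03,0,0,0],
    [0,0,-0.04,0,0,0],
    [0,0,-0.03,0,0,0],
    [0,0,0,0,0,0]
  ],
  "gripper": 0.65
}}

```text
time: 20.3
ee_pos: [0.6488, -0.0331, 0.1807]
eef_rot: [-0.707, 0.708, -0.003, 0.003]
ft_force: [1.4, -0.1, -0.0]
width: 0.0565
```

{"fn": "step_arm", "kwargs": {
  "commands": [
    [0,0,0,0,0,-0.131],
    [0,0,0,0,0,-0.131],
    [0,0,0,0,0,-0.131],
    [0,0,0,0,0,-0.131],
    [0,0,0,0,0,0]
  ],
  "gripper": 0.8
}}

```text
time: 20.8
ee_pos: [0.6462, -0.0334, 0.1746]
eef_rot: [0.866, -0.499, -0.001, 0.0]
ft_force: [0.0, 0.0, -0.7]
width: 0.0694
```

{"fn": "step_arm", "kwargs": {
  "commands": [
    [-0.043,-0.01,0,0,0,0],
    [-0.043,-0.01,0,0,0,0],
    [-0.043,-0.01,0,0,0,0],
    [-0.043,-0.01,0,0,0,0],
    [-0.043,-0.01,0,0,0,0],
    [-0.043,-0.01,0,0,0,0],
    [-0.043,-0.01,0,0,0,0],
    [-0.043,-0.01,0,0,0,0],
    [-0.043,-0.01,0,0,0,0],
    [-0.043,-0.01,0.02,0,0,0],
    [0,0,0.02,0,0,0],
    [0,0,0,0,0,0]
  ]
}}

```text
time: 22.0
ee_pos: [0.5162, 0.3893, 0.1321]
eef_rot: [0.866, -0.501, -0.001, 0.002]
ft_force: [0.6, -1.2, -0.4]
width: 0.0696
```

```bash
python3 - <<'E'
from h import *
s=read_state();print(s['time'],s['ee_pos'].round(4),s['width'],s['joint_positions'].round(2))
c=get_calibration("wrist");im=camera("wrist")[:,:,::-1].copy()
print(w2pix(c,[[.5225,.391,.032],[.5225,.391,0]]),tool([.5225,.391,.028]))
cv2.imwrite("pics/w6.png",im)
E
```

```text
22.0 [0.5162 0.3893 0.1321] 0.06962384654035488 [-0.28  0.53 -0.59  1.5   0.3   1.21 -1.97]
[[323.09721471 200.81171061]
 [322.92547062 191.60601019]] (array([-0.00011208, -0.00568551,  0.10591883]), np.float64(-60.19143442182345))
```

View pics/w6.png

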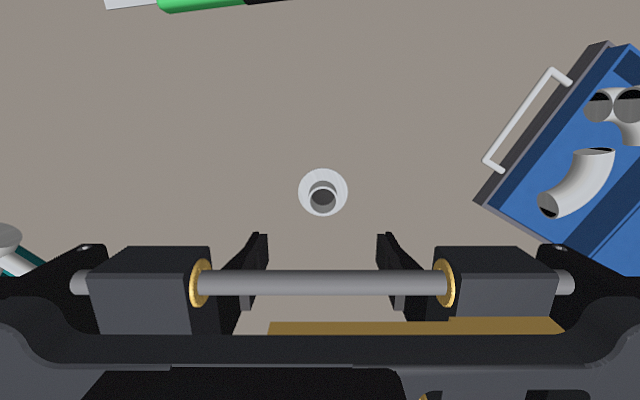

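The flange is at (323,192), matching the prediction. The elbow is visible lying flat in its bin at about (575,183).

{"fn": "step_arm", "kwargs": {
  "commands": [
    [0,-0.005,0.02,0,0,0],
    [0,0,0.03,0,0,0],
    [0,0,0.03,0,0,0],
    [0,0,0.012,0,0,0],
    [0,0,0.005,0,0,0],
    [0,0,0,0,0,0],
    [0,0,0,0,0,0]
  ]
}}

```text
time: 22.75
ee_pos: [0.5237, 0.3921, 0.0401]
eef_rot: [0.866, -0.501, 0.001, -0.001]
ft_force: [-0.1, 0.4, 0.0]
width: 0.0695
```

{"fn": "step_arm", "kwargs": {
  "commands": [
    [0,0,0.006,0,0,0],
    [0,0,0.004,0,0,0],
    [0,0,0,0,0,0],
    [0,0,0,0,0,0]
  ]
}}

```text
time: 23.15
ee_pos: [0.5227, 0.3917, 0.0285]
eef_rot: [0.866, -0.5, -0.0, 0.0]
ft_force: [1.3, 0.6, -0.0]
width: 0.0695
```

{"fn": "step_arm", "kwargs": {
  "commands": [
    [0,0,0,0,0,0],
    [0,0,0,0,0,0],
    [0,0,0,0,0,0],
    [0,0,0,0,0,0],
    [0,0,0,0,0,0],
    [0,0,0,0,0,0],
    [0,0,0,0,0,0]
  ],
  "gripper": 0,
  "grip_force": 25
}}

```text
time: 23.85
ee_pos: [0.5228, 0.3917, 0.0285]
eef_rot: [0.866, -0.5, 0.0, 0.0]
ft_force: [-0.8, -0.1, -0.3]
width: 0.0275
```

{"fn": "step_arm", "kwargs": {
  "commands": [
    [0,0,-0.03,0,0,0],
    [0,0,-0.05,0,0,0],
    [0,0,-0.05,0,0,0],
    [0.0417,0.006,0,0,0,0],
    [0.0417,0.006,0,0,0,0],
    [0.0417,0.006,0,0,0,0],
    [0.0417,0.006,0,0,0,0],
    [0.0417,0.006,0,0,0,0],
    [0.0417,0.006,0,0,0,0],
    [0.0417,0.006,0,0,0,0],
    [0.0417,0.006,0,0,0,0],
    [0,0,0,0,0,0]
  ]
}}

```text
time: 25.05
ee_pos: [0.6497, 0.07, 0.1579]
eef_rot: [0.863, -0.505, 0.001, 0.002]
ft_force: [-0.3, -0.8, -0.9]
width: 0.0271
```

{"fn": "step_arm", "kwargs": {
  "commands": [
    [0,0,0,0,0,0.131],
    [0,0,0,0,0,0.131],
    [0,0,0,0,0,0.131],
    [0,0,0,0,0,0.131],
    [0,0,0.02,0,0,0],
    [0,0,0.03,0,0,0],
    [0,0,0,0,0,0],
    [0,0,0,0,0,0]
  ]
}}

```text
time: 25.85
ee_pos: [0.6474, 0.0788, 0.1087]
eef_rot: [-0.707, 0.707, 0.0, -0.0]
ft_force: [-0.5, 0.7, -0.4]
width: 0.0273
```

```bash
python3 - <<'E'
from h import *
s=read_state();print(s['time'],s['ee_pos'].round(4),s['width'],s['joint_positions'].round(2),tool([.648,.079,.035]))
cv2.imwrite("pics/w7.png",camera("wrist")[:,:,::-1])
E
```

```text
25.85 [0.6474 0.0788 0.1087] 0.02734407158296876 [ 0.1   0.52 -0.4   1.52  0.21  1.15 -1.91] (array([-0.00018347, -0.00063075,  0.07369148]), np.float64(-90.05885635409433))
```

View pics/w7.png

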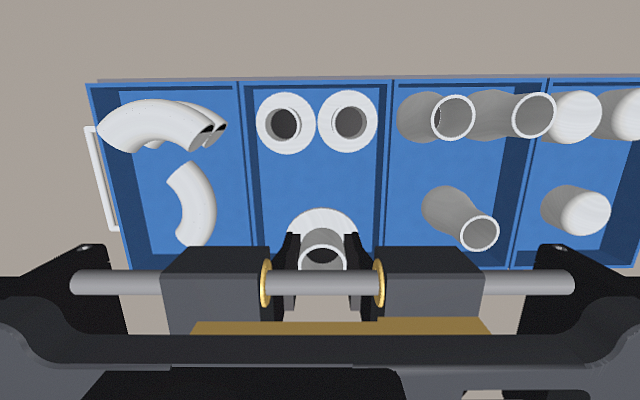

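The elbow, reducer and cap all sit properly in their bins. The ferrule is held upright and centred over its own bin.

{"fn": "step_arm", "kwargs": {
  "commands": [
    [0,0,0.02,0,0,0],
    [0,0,0.025,0,0,0],
    [0,0,0.015,0,0,0],
    [0,0,0.009,0,0,0],
    [0,0,0.005,0,0,0],
    [0,0,0,0,0,0],
    [0,0,0,0,0,0]
  ]
}}

```text
time: 26.6
ee_pos: [0.6483, 0.0788, 0.0355]
eef_rot: [-0.707, 0.708, -0.0, 0.001]
ft_force: [-0.2, 0.5, -1.3]
width: 0.0276
```

{"fn": "step_arm", "kwargs": {
  "commands": [
    [0,0,0.002,0,0,0],
    [0,0,0.001,0,0,0],
    [0,0,0,0,0,0],
    [0,0,0,0,0,0]
  ]
}}

```text
time: 27.0
ee_pos: [0.6486, 0.0788, 0.0343]
eef_rot: [-0.707, 0.708, -0.001, 0.001]
ft_force: [-6.9, -1.5, 16.8]
width: 0.0271
```

{"fn": "step_arm", "kwargs": {
  "commands": [
    [0,0,0,0,0,0],
    [0,0,0,0,0,0],
    [0,0,0,0,0,0],
    [0,0,0,0,0,0],
    [0,0,0,0,0,0],
    [0,0,-0.02,0,0,0],
    [0,0,-0.03,0,0,0],
    [0,0,-0.04,0,0,0],
    [0,0,-0.05,0,0,0],
    [0,0,-0.05,0,0,0],
    [0,0,0,0,0,0]
  ],
  "gripper": 0.6
}}

```text
time: 28.1
ee_pos: [0.6507, 0.0796, 0.2297]
eef_rot: [-0.707, 0.708, -0.003, 0.005]
ft_force: [0.5, 0.6, 1.0]
width: 0.0524
```

{"fn": "step_arm", "kwargs": {
  "commands": [
    [0,0.045,0,0,0,0],
    [0,0.045,0,0,0,0],
    [0,0.045,0,0,0,0],
    [0,0,0,0,0,0],
    [0,0,0,0,0,0]
  ]
}}

```text
time: 28.6
ee_pos: [0.5124, 0.0786, 0.2218]
eef_rot: [-0.707, 0.707, -0.001, 0.0]
ft_force: [-0.3, -0.1, 0.2]
width: 0.0522
```

```bash
python3 - <<'E'
from h import *
s=read_state();print(s['time'],s['ee_pos'].round(4),s['width'],s['ft_force'])
a=camera("wrist")[:,:,::-1];cv2.imwrite("pics/f1.png",a)
t=camera("top")[:,:,::-1]
t0=cv2.imread("pics/top0.png")
for b in((275,225,35,35),(335,215,35,40)):
    x,y,w,h=b;print([[round(float(v.mean()),1) for v in np.where(i[y:y+h,x:x+w].max(2)<60)] for i in(t0,t)])
E
```

```text
28.6 [0.5124 0.0786 0.2218] 0.05218978661998514 [-0.27826173 -0.05159688  0.17808811]
[[18.0, 15.6], [6.2, 16.3]]
[[19.0, 17.4], [19.2, 17.4]]
```

View pics/f1.png

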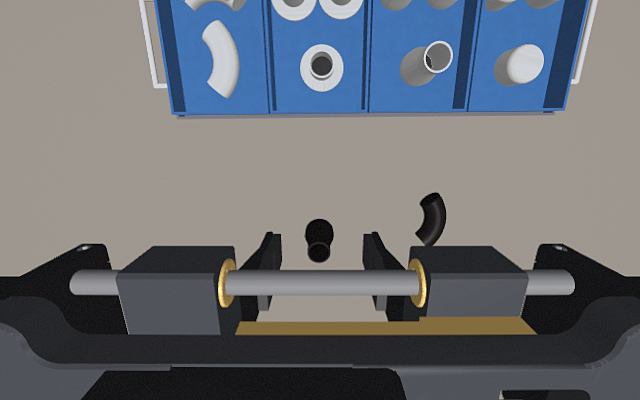

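All four fittings sit properly on their bin floors. In the top view the arm hides the black reducer, so I'll check it with the wrist camera: base (319,233), rim (319,252).

```bash
python3 - <<'E'
from h import *
t=get_calibration("top");c=get_calibration("wrist")
print(pix2w(t,[(290.8,243.3)],.012).round(3),pix2w(c,[(319,252),(319,233)],[.064,.012]).round(3),np.abs(read_state()['joint_vel']).max())
close_job()
E
```

```text
[[0.437 0.081 0.012]] [[0.439 0.082 0.064]
 [0.441 0.083 0.012]] 0.01644626378236688
the job is handed in; nothing more can be done
```

The four stainless fittings are each in the bin with their own kind, and I handed the job in at about 28.7 s of the 102 s allowed. No verdict was reported.

- **Stainless fittings:** The last wrist picture shows the elbow flat and the reducer, ferrule and cap upright on the free floor of their bins. Each was lowered until the floor pushed back with 13–20 N on the wrist, well under the limits, then released. The gripper is clear of everything.
- **Black elbow:** It has not moved; its position in the top view agrees to 0.2 pixel before and after.
- **Black reducer:** The automatic before/after check in the top view disagreed by about 12 pixels, I think because the arm was in the way. I measured it with the wrist camera instead, and it stands upright within about 4–5 mm of where it was. That is close to the measuring accuracy and inside the 20 mm limit.

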